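Check in a sample tube: side label, then base code

ROBOT

A 6-joint arm with a two-finger parallel gripper is mounted at the origin on the work surface. World frame = base frame: x ahead of the robot, y to its left, z up, the work surface at z = 0. Lengths are in m, angles in rad, forces in N, time in s.
With the tool pointing down it reaches from about 0.35 to 0.925 m from the base axis. Payload 6.4 kg.
Tool frame: the origin (TCP) lies at the very end of the fingers, on their centre line; the grasp point (between the pads) lies 19 mm behind it (r.tcp_to_grasp is the z of the grasp point in the tool frame, in m); z points along the fingers, y is the line along which they close (so a half turn about z gives the same grasp; the last joint's range is limited). The gripper opens to 94 mm and grips with 3 to 60 N. Pads are 16 mm wide; open, the fingers measure 119 mm over their backs; the gripper's body (75 mm by 177 mm) begins 78 mm behind the grasp point.
Start: joints at [-1.275, 0.245, 1.558, -0, 1.339, -0.174], TCP at [0.294, -0.58, 0.205] pointing down, gripper open.
Joint ranges: [-3.13, 3.13], [-1.02, 2.26], [0.13, 2.54], [-0.95, 4.09], [0.21, 2.88], [-2.74, 2.74]. Speed limits (rad/s): [2.57, 2.57, 3.14, 3.14, 3.14, 3.14].

INTERFACE

Orientations are given as a unit quaternion [x, y, z, w].
In Python, from rig import telemetry, imaging, workorder, r gives the robot as it stands. The module is installed in compiled form; this text tells all that it offers.
- The arm moves only by the tool carry_out, never from a script. Its argument "moves" is a list of rows, each a list of 3 entries, a list of its own where there are three numbers: the turn, a rotation vector about the tool's x, y, z in degrees, then the shift along the tool's x, y, z in cm, then the opening, from -1 (shut) to 1 (fully open). A call has 1 to 20 rows; each row shifts and turns the commanded pose from where the row before left it, along the tool's axes as they then stand; what a row does not reach is not made up. A row lasts 1/10 s, in which the tool goes at most 50 mm and 8.59 degrees, less where a joint would pass 70% of its speed; a pose out of reach is approached as far as the arm can. A call with a gripper value outside its range is refused whole. The fingers move at their own pace and stop on an object; "force" is the grip in N (left out, the last holds). Time passes only in rows, so rows that do not move let the fingers close. It gives the time, the measured TCP pose, the force, the opening and the grip force at its end, in the units of the state.
- telemetry.get_state(): the state, without advancing time (a new reading comes with each control period).
- imaging.capture(name): name is "scene" or "top"; returns the picture (480x640x3 uint8, blue, green, red); there is no depth.
- imaging.camera_params(name): a dict with "camera_matrix" (3x3 intrinsics, pixels), "k1" (the pictures are not rectified: a ray, as slopes to the right and down, at radius r is drawn at 1 + k1 r^2 times it, then the intrinsics apply), "xyz" and "attitude" of the camera in the world. Camera axes: x right, y up, looking along -z (the intrinsics and any distortion apply to the point x, -y, -z); pixel columns grow to the right and rows downward; lengths in m; the calibration is good to about 2 mm. A picture is of the moment at which its call begins. camera_params takes no time and is no camera call.
- workorder.hand_in(): hands the job in; it is judged then, once.
Trained networks look in the newest picture that a camera, given by its name, has taken for a name from the list of things; names that differ only in an ending like _2 or _b are one class to them, and where a whole thing is asked for, a point or a joint stands for the part that bears it (a point fixed in the world has none). Each returns a list of dicts, best first, with "confidence" (0 to 1); they miss things now and then, are a little off and sometimes report something else, mostly with a low value. They report only what shows in the picture. A call takes as long as a camera call.
- imaging.cut_out(camera, query): "region" (480x640 bool, what is visible of it) and "xy" ([column, row] in pixels, amid what is visible of it).
- imaging.place_of(camera, query): "xy" ([column, row] in pixels: a listed point, or the origin of a listed thing).
The state is a dict: "t": time; "q": joint angles; "joint_vel": joint speeds; "joint_torque": joint torques, N m; "position": TCP position; "eef_rot": TCP orientation; "wrist_force": force on the tool from outside, world axes, zero at the start; "moment": the same for the moment, N m; "finger_gap": finger opening in m; "grasp_force": force on a finger pad.
Only numpy, scipy, OpenCV 4.12 (cv2) and the standard library are available. Lean on these libraries where they do the work, as an engineer would, in place of code of your own. Each camera call takes 0.05 s, during which the arm holds its last target. There are 200 camera calls.

TASK

Check in the sample tube: turn it so that its label faces the side scanner's window squarely and keep it still there, low in front of the window, for a second; then lift it over the rack and bring it to the base reader. Finish while still holding it upright and still, centred over the reader's round glass with its foot about a centimetre above the glass; the tube must never touch the reader, stays upright throughout and is not let go at the end. Leave the other things on the bench where they are.

Things in the scene. Friction and masses are not known exactly. Their poses are not given: they have to be found in the camera images.
- tube_center (a point): centre, half-way up, of the sample tube: a smooth upright loose cylinder 30 mm across and 115 mm tall with a flat foot and a white cap of the same diameter (the top 23 mm), about 75 g, standing alone on the bench about 110 mm in front of the side scanner's window. It may be gripped anywhere round its side, also over the label. z is up along the tube, x points out through the label
- tube: the same sample tube; origin at the centre of its underside, x out through its label, z up. One side carries a white bar label (18 mm wide, 50 mm high); a black rib 4 mm high on the cap's top runs from the middle out to the edge on the label's side
- tube_base (a point): centre of the tube's underside, 57.5 mm below tube_center, same axes
- scanner: side scanner: fixed grey block 85 mm deep, 80 mm wide, 95 mm tall with a dark window in one upright face; origin on the bench under the middle of the window face, x points straight out of the window, z up
- scanner_window (a point): middle of the scanner's window, 55 mm above the bench, x straight out of the window; the label is read when the tube stands or is held low (foot within 30 mm of the bench) 60 to 160 mm in front of it, no more than 30 mm to either side, label towards it
- reader: base reader: fixed low white box 150 mm by 110 mm and 50 mm tall with an upward-looking round glass in its top, which reads the code on a tube's underside; origin at the centre of its underside on the bench, z up
- reader_glass (a point): centre of the reader's round glass (42 mm across), on the upper surface of the glass, 51 mm above the bench, 20 mm from the box's middle along its x. A fixed ring, 48 mm inside, 58 mm outside, stands round the glass; its top is 5 mm above the glass. z up
- rack: fixed blue tube rack 200 mm by 75 mm, 60 mm tall, in the middle of the bench between scanner and reader, holding the three slim tubes whose tops reach 130 mm above the bench; origin at the centre of its underside, x along its length
- rack_tube_a: slim loose tube with white cap, 21 mm across, 120 mm tall, standing in the blue rack with its top 130 mm above the bench; origin at the centre of its underside (bystander, to be left alone)
- rack_tube_b: slim loose tube with white cap, 21 mm across, 120 mm tall, standing in the blue rack with its top 130 mm above the bench; origin at the centre of its underside (bystander, to be left alone)
- rack_tube_c: slim loose tube with white cap, 21 mm across, 120 mm tall, standing in the blue rack with its top 130 mm above the bench; origin at the centre of its underside (bystander, to be left alone)
- bottle: amber bottle 48 mm across, 90 mm tall, beside the scanner, loose; origin at the centre of its underside (bystander, to be left alone)
- beaker: glass beaker 52 mm across, 60 mm tall, about 140 mm from the middle of the reader, loose; origin at the centre of its underside (bystander, to be left alone)
- tip_box: pipette tip box 85 by 120 mm, 56 mm tall, loose; origin at the centre of its underside (bystander, to be left alone)
- pipette: pipette lying flat, 250 mm long, 24 mm high, loose; origin under the blue grip, 5 mm off the middle of its length (bystander, to be left alone)
- marker: marker pen lying flat, 100 mm long, 12 mm thick, loose; origin at the centre of its underside (bystander, to be left alone)

How it is judged:
By the outcome, as a careful person would: the job done as asked, in the order asked, and still so for the second after the job is handed in, while the arm keeps its last pose, push and grip.
It also fails if it takes over 48 s, if anything falls off the work surface, if the arm or the gripper's body presses on something with over 40 N, if the wrist force passes 120 N, or if a joint passes its speed limit or range.

## Working session

There is one attempt and no reset: what is moved stays moved. The work goes in short steps, Python scripts to look and compute and a tool call to move; the robot and the scene stay as the last step left them, time stands still between calls to the robot, and variables do not carry over. Pictures are saved under pics/ and viewed, at most 10 in all, crops included, and the job is handed in when it is done.

Besides the shell and the picture viewer there is one more tool, called after ">>>" in YAML: its name, and indented under it one key for each argument. carry_out: Moves the arm, as the interface text tells. Its arguments: {"type":"object","properties":{"moves":{"type":"array","items":{"type":"array"}},"force":{"type":"number"}},"required":["moves"]}

```bash
mkdir -p pics; cat > h.py <<'E'
import numpy as np, cv2
from scipy.spatial.transform import Rotation as R
from rig import telemetry, imaging, workorder, r
def ray(cam,uv):
    p=imaging.camera_params(cam)
    d=cv2.undistortPoints(np.array([[uv]],float),np.array(p["camera_matrix"],float),np.array([p["k1"],0,0,0,0.]))[0,0]
    return np.array(p["xyz"]),R.from_quat(p["attitude"]).apply([d[0],-d[1],-1])
def atz(cam,uv,z):
    o,d=ray(cam,uv); return o+d*(z-o[2])/d[2]
def proj(cam,X):
    p=imaging.camera_params(cam); c=R.from_quat(p["attitude"]).inv().apply(np.array(X)-p["xyz"])
    a,b=c[0]/-c[2],-c[1]/-c[2]; k=1+p["k1"]*(a*a+b*b); K=np.array(p["camera_matrix"]); return (K@[a*k,b*k,1])[:2]
E
python3 - <<'E'
from h import *
for c in("scene","top"):
    im=imaging.capture(c); cv2.imwrite(f"pics/{c}0.png",im); p=imaging.camera_params(c)
    print(c,p["xyz"],R.from_quat(p["attitude"]).as_matrix().round(3).tolist(),p["camera_matrix"],p["k1"])
    for q,z in(("tube_center",.0575),("tube_base",0),("scanner",0),("scanner_window",.055),("reader",0),("reader_glass",.051),("rack",0),("rack_tube_a",.01),("bottle",0),("beaker",0),("tip_box",0),("pipette",0),("marker",0)):
        for d in imaging.place_of(c,q)[:3 if 'rack_t' in q else 1]: print(q,np.round(d["xy"],1),round(d["confidence"],2),atz(c,d["xy"],z).round(4))
s=telemetry.get_state(); print(s["t"],s["position"],R.from_quat(s["eef_rot"]).as_matrix().round(3).tolist(),s["finger_gap"],r.tcp_to_grasp)
E
```

```text
scene [ 0.9447368  -0.30451879  0.70287723] [[0.68, -0.563, 0.471], [0.734, 0.519, -0.439], [0.002, 0.644, 0.765]] [[440.76406598   0.         317.3417329 ]
 [  0.         440.76406598 241.76679002]
 [  0.           0.           1.        ]] 0.037649591403272946
tube_center [162.8 338.8] 0.77 [ 0.5287 -0.255   0.0575]
tube_base [173.6 357.1] 0.94 [ 0.5344 -0.2547  0.    ]
scanner [147.  316.3] 0.76 [ 0.4324 -0.2483 -0.    ]
scanner_window [139.8 298.5] 0.79 [ 0.4325 -0.2443  0.055 ]
reader [353.2 203. ] 0.93 [0.4833 0.2351 0.    ]
reader_glass [359.4 190.2] 0.75 [0.4988 0.2335 0.051 ]
rack [272.6 255.6] 0.88 [0.4776 0.0068 0.    ]
rack_tube_a [269.9 262.7] 0.94 [ 0.4945 -0.0128  0.01  ]
rack_tube_a [272.8 258.8] 0.6 [ 0.4908 -0.0025  0.01  ]
rack_tube_a [300.3 273.7] 0.56 [0.5552 0.0136 0.01  ]
bottle [203.9 278. ] 0.85 [ 0.4303 -0.126   0.    ]
beaker [410.9 227.7] 0.57 [0.619  0.2722 0.    ]
tip_box [365.5 342.1] 0.68 [0.7371 0.0047 0.    ]
pipette [257.4 435.9] 0.6 [ 0.732  -0.2287  0.    ]
marker [461.  262.3] 0.83 [0.7463 0.2731 0.    ]
top [0.44345915 0.06513889 0.97971857] [[-
[... 445 characters left out ...]
r [219.3 283.7] 0.91 [0.4885 0.2382 0.    ]
reader_glass [211.7 272.8] 0.61 [0.5078 0.2439 0.051 ]
rack [331.3 287.9] 0.95 [0.4731 0.0075 0.    ]
rack_tube_a [325.1 249.6] 0.59 [0.5522 0.0183 0.01  ]
rack_tube_a [324.6 320.4] 0.53 [0.4074 0.024  0.01  ]
rack_tube_a [347.3 273.3] 0.44 [ 0.5018 -0.0259  0.01  ]
bottle [394.2 305.2] 0.88 [ 0.4337 -0.1217  0.    ]
beaker [202.2 222.6] 0.8 [0.6169 0.2731 0.    ]
tip_box [331.8 162.1] 0.8 [ 0.7416 -0.0025  0.    ]
pipette [439.1 162.6] 0.58 [ 0.7355 -0.234   0.    ]
marker [202.5 162. ] 0.91 [0.7474 0.2724 0.    ]
1.4 [ 0.29426781 -0.57959373  0.20545331] [[0.892, 0.453, -0.0], [0.453, -0.892, -0.0], [-0.0, -0.0, -1.0]] 0.09423611365758651 -0.0188
```

```bash
python3 - <<'E'
from h import *
a=cv2.imread("pics/top0.png");b=cv2.imread("pics/scene0.png")
cv2.imwrite("pics/c1.png",np.hstack([cv2.resize(a[200:350,380:530],(400,400),interpolation=cv2.INTER_CUBIC),cv2.resize(a[190:340,150:300],(400,400),interpolation=cv2.INTER_CUBIC)]))
cv2.imwrite("pics/c2.png",cv2.resize(b[230:380,60:260],(800,600),interpolation=cv2.INTER_CUBIC))
# scanner / rack / reader outlines from top: min-area boxes
for q in("scanner","reader","rack","reader_glass"):
    d=imaging.cut_out("top",q)[0];m=d["region"].astype(np.uint8)
    c=max(cv2.findContours(m,0,2)[0],key=cv2.contourArea);print(q,d["confidence"],np.array(d["xy"]).round(1),cv2.minAreaRect(c),cv2.boxPoints(cv2.minAreaRect(c)).round(1).tolist())
E
```

```text
scanner 0.88 [463.6 327.7] ((462.0, 325.5), (47.0, 54.0), 90.0) [[435.0, 302.0], [489.0, 302.0], [489.0, 349.0], [435.0, 349.0]]
reader 0.82 [217.1 282.1] ((217.52670288085938, 283.9525146484375), (77.07563018798828, 60.43561935424805), 74.35775756835938) [[178.0, 255.0], [236.1999969482422, 238.6999969482422], [257.0, 312.8999938964844], [198.8000030517578, 329.20001220703125]]
rack 0.66 [335.1 285.7] ((335.0, 285.0), (102.0, 40.0), 90.0) [[315.0, 234.0], [355.0, 234.0], [355.0, 336.0], [315.0, 336.0]]
reader_glass 0.95 [217.7 286.1] ((217.16537475585938, 284.2731018066406), (77.79503631591797, 60.16617202758789), 74.74488067626953) [[177.89999389648438, 254.6999969482422], [236.0, 238.8000030517578], [256.3999938964844, 313.8999938964844], [198.39999389648438, 329.70001220703125]]
```

View pics/top0.png

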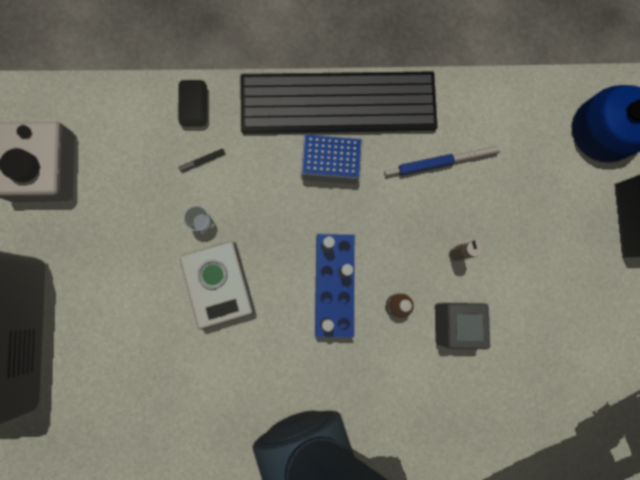

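View pics/c1.png

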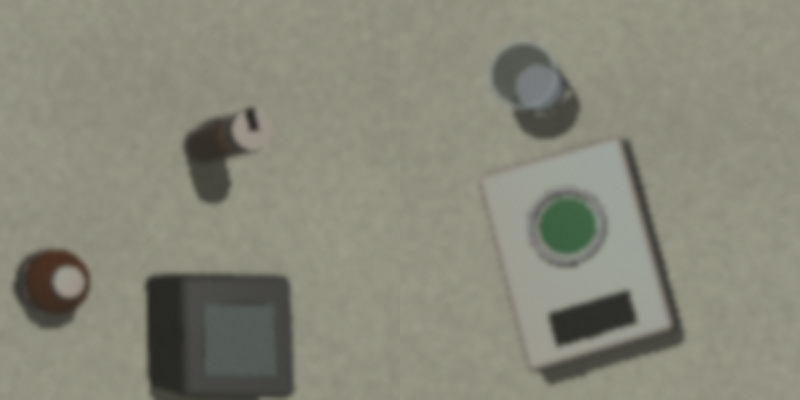

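View pics/c2.png

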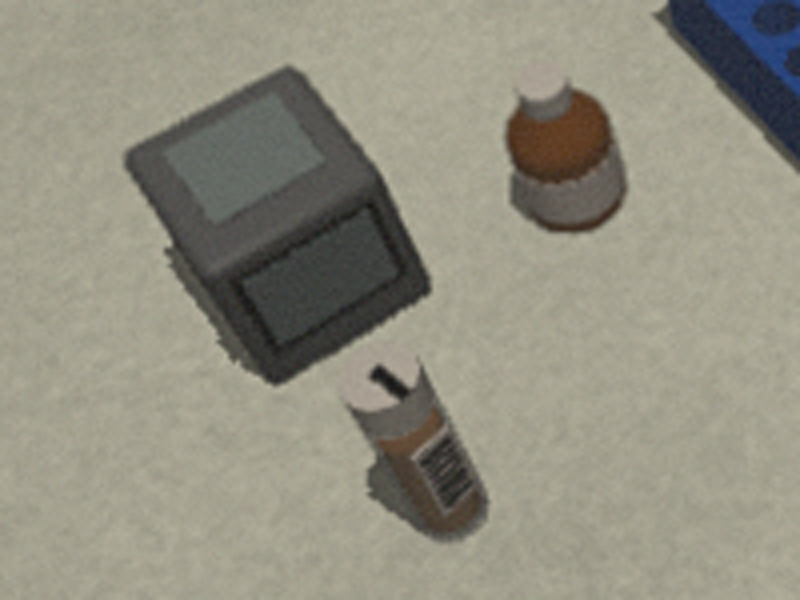

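The top view shows the tube cap at about (473, 249), with its rib pointing up and slightly left (+x), away from the scanner. The scanner's front face is at row ~302 and faces +x. The green glass is at (212, 273). The label therefore needs roughly a half turn, so I'll measure the angles exactly.

```bash
cat >> h.py <<'E'
def blob(mask):
    n,l,s,c=cv2.connectedComponentsWithStats(mask.astype(np.uint8)); i=1+s[1:,4].argmax(); return c[i],s[i,4],l==i
def glass(cam,im):
    h=cv2.cvtColor(im,cv2.COLOR_BGR2HSV); c,a,_=blob((h[...,0]>40)&(h[...,0]<85)&(h[...,1]>90)&(h[...,2]>50)); return c,a,atz(cam,c,.051)
E
python3 - <<'E'
from h import *
T=cv2.imread("pics/top0.png");S=cv2.imread("pics/scene0.png")
for c,im in(("top",T),("scene",S)): print("glass",c,*glass(c,im))
# warp to metric plane views
def rect(cam,im,x0,y0,z,n=.0003,w=300):
    ii=np.array([[proj(cam,[x0+(w/2-i)*n,y0+(w/2-j)*n,z]) for j in range(w)] for i in range(w)],np.float32)
    return cv2.remap(im,ii[...,0],ii[...,1],cv2.INTER_CUBIC)
out=[cv2.resize(v,(390,390)) for v in(rect("top",T,.534,-.257,.115),rect("scene",S,.534,-.257,.115))]
for v in out: cv2.line(v,(195,0),(195,390),(0,0,255),1);cv2.line(v,(0,195),(390,195),(0,0,255),1)
cv2.imwrite("pics/rect.png",np.hstack(out))
out=[rect("top",T,.44,-.235,.095,.0005,390),rect("scene",S,.44,-.235,.095,.0005,390)]
cv2.imwrite("pics/rect2.png",np.hstack(out))
E
```

```text
glass top [212.18902439 274.84756098] 164 [0.50380537 0.24294522 0.051     ]
glass scene [17.03551697 28.12154696] 1267 [-0.73037968 -0.02763152  0.051     ]Traceback (most recent call last):
  File "<stdin>", line 8, in <module>
  File "<stdin>", line 6, in rect
  File "h.py", line 11, in proj
    p=imaging.camera_params(cam); c=R.from_quat(p["attitude"]).inv().apply(np.array(X)-p["xyz"])
ValueError: time passes only in moves, steps and waits
```

>>> carry_out:
  moves:
    - [[0,0,0],[1.8,-0.9,0],1]
    - [[0,0,0],[1.8,-0.9,0],1]
    - [[0,0,0],[1.8,-0.9,0],1]
    - [[0,0,0],[1.8,-0.9,0],1]
    - [[0,0,0],[1.8,-0.9,0],1]
    - [[0,0,0],[1.8,-0.9,0],1]
    - [[0,0,0],[1.8,-0.9,0],1]
    - [[0,0,0],[1.8,-0.9,0],1]
    - [[0,0,0],[1.8,-0.9,0],1]
    - [[0,0,0],[1.8,-0.9,0],1]
    - [[0,0,0],[1.8,-0.9,0],1]
    - [[0,0,0],[1.8,-0.9,0],1]
    - [[0,0,0],[1.8,-0.9,0],1]
    - [[0,0,0],[1.8,-0.9,0],1]
    - [[0,0,0],[1.8,-0.9,0],1]
    - [[0,0,0],[1.8,-0.9,0],1]
    - [[0,0,0],[1.8,-0.9,0],1]
    - [[0,0,0],[1.8,-0.9,0],1]
    - [[0,0,0],[1.8,-0.9,0],1]
    - [[0,0,0],[1.8,-0.9,0],1]

```text
t: 3.6
position: [0.5344, -0.2544, 0.2055]
eef_rot: [0.972, 0.233, 0.0, 0.0]
wrist_force: [0.6, -0.6, 0.3]
finger_gap: 0.0939
grasp_force: 0.0
```

```bash
python3 - <<'E'
s=open("h.py").read()
s=s.replace("def ray(","PR={c:imaging.camera_params(c) for c in('top','scene')}\ndef ray(",1).replace("p=imaging.camera_params(cam)","p=PR[cam]")
s=s.replace("(h[...,2]>50))","(h[...,2]>50)&(np.arange(640)>150)[None]&(np.arange(480)>120)[:,None])")
open("h.py","w").write(s)
E
python3 - <<'E'
from h import *
T=cv2.imread("pics/top0.png");S=cv2.imread("pics/scene0.png")
for c,im in(("top",T),("scene",S)): print("glass",c,*glass(c,im))
def rect(cam,im,x0,y0,z,n=.0003,w=300):
    ii=np.array([[proj(cam,[x0+(w/2-i)*n,y0+(w/2-j)*n,z]) for j in range(w)] for i in range(w)],np.float32)
    return cv2.remap(im,ii[...,0],ii[...,1],cv2.INTER_CUBIC)
out=[rect("top",T,.534,-.257,.115,.00018,390),rect("scene",S,.534,-.257,.115,.00018,390)]
for v in out: cv2.line(v,(195,0),(195,390),(0,0,255),1);cv2.line(v,(0,195),(390,195),(0,0,255),1)
o2=[cv2.resize(rect(c,i,.44,-.235,.095,.0008,200),(200,200)) for c,i in(("top",T),("scene",S))]
o3=[rect(c,i,.504,.243,.051,.0005,200) for c,i in(("top",T),("scene",S))]
for v in o3: cv2.line(v,(100,0),(100,200),(0,0,255),1);cv2.line(v,(0,100),(200,100),(0,0,255),1)
cv2.imwrite("pics/rect.png",np.vstack([np.hstack(out),np.hstack(o2+o3)[:,:780]]))
s=telemetry.get_state(); print(s["t"],s["position"],s["q"],R.from_quat(s["eef_rot"]).as_matrix().round(3).tolist(),s["finger_gap"])
E
```

```text
glass top [212.18902439 274.84756098] 164 [0.50380537 0.24294522 0.051     ]
glass scene [363.37593985 189.4962406 ] 133 [0.50305714 0.24132171 0.051     ]
3.6 [ 0.53442612 -0.25436254  0.20551069] [-6.35639777e-01  1.10779277e-01  1.71060744e+00  4.60111071e-06
  1.32008709e+00  4.64985318e-01] [[0.891, 0.453, 0.0], [0.453, -0.891, -0.0], [0.0, 0.0, -1.0]] 0.09391548251260551
```

View pics/rect.png

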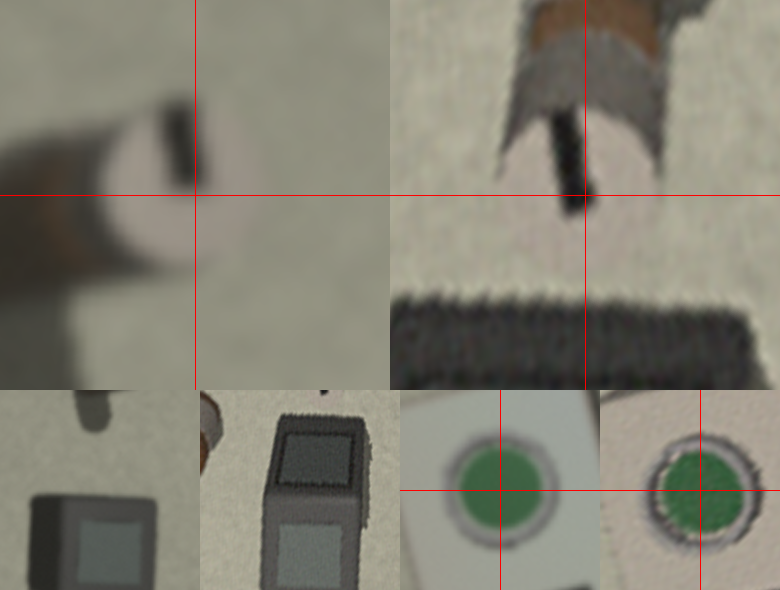

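The rectified views put the cap centre at about (0.535, -0.2555). The rib points about 5° from +x towards +y. The glass is at about (0.5035, 0.242). Next I'll fit the scanner yaw and the rib angle numerically.

```bash
python3 - <<'E'
from h import *
T=cv2.imread("pics/top0.png");S=cv2.imread("pics/scene0.png")
def rect(cam,im,x0,y0,z,n,w):
    ii=np.array([[proj(cam,[x0+(w/2-i)*n,y0+(w/2-j)*n,z]) for j in range(w)] for i in range(w)],np.float32)
    return cv2.cvtColor(cv2.remap(im,ii[...,0],ii[...,1],cv2.INTER_CUBIC),cv2.COLOR_BGR2GRAY)
for c,im in(("top",T),("scene",S)):
    g=rect(c,im,.39,-.24,.095,.0003,400)
    core=g[200-60:260,140:260]
    hi=np.percentile(g[150:250,150:250],70); t,m=cv2.threshold(g[90:330,70:330],0,255,cv2.THRESH_OTSU)
    for nm,mm in(("dark",m==0),("panel",(g>hi-14)&(g<hi+14))):
        ce,a,l=blob(mm); k=max(cv2.findContours(l.astype(np.uint8),0,1)[0],key=cv2.contourArea); print(c,nm,a,cv2.minAreaRect(k))
    g=rect(c,im,.535,-.2555,.117,.00018,200)
    ce,a,l=blob(g<100*(c=="top")+80*(c!="top")) if 0 else (None,None,None)
    sub=g[20:115,60:140]; yy,xx=np.nonzero(sub<np.percentile(sub,12)); v=cv2.fitLine(np.c_[xx,yy].astype(np.float32),cv2.DIST_HUBER,0,.01,.01).ravel()
    print("rib deg",np.degrees(np.arctan(v[0]/v[1])),v)
    cv2.imwrite(f"pics/g_{c}.png",g)
# vertical front-bottom/top edge corners via scene: window region
d=imaging.camera_params("top")
E
```

```text
top dark 34095 ((128.99996948242188, 119.49998474121094), (257.99993896484375, 238.99996948242188), -0.0)
top panel 28479 ((207.24310302734375, 196.03256225585938), (174.08859252929688, 178.3545684814453), 2.5077016353607178)
rib deg 10.821579 [ 0.18775125  0.9822166  31.428558   37.283566  ]
scene dark 30933 ((132.5, 118.0), (236.0, 253.0), 90.0)
scene panel 27606 ((207.4425048828125, 209.4376983642578), (170.06402587890625, 172.30223083496094), 2.2906100749969482)
rib deg 9.708907 [ 0.16864261  0.98567724 32.899456   42.646664  ]
```

```bash
python3 - <<'E'
from h import *
o=[]
for c in("top","scene"):
    g=cv2.resize(cv2.imread(f"pics/g_{c}.png"),(400,400),interpolation=cv2.INTER_CUBIC)
    a=np.radians(9.5); cv2.line(g,(200,200),(int(200-190*np.sin(a)),int(200-190*np.cos(a))),(0,0,255),1); cv2.circle(g,(200,200),167,(0,255,0),1); o.append(g)
cv2.imwrite("pics/g.png",np.hstack(o))
E
```

```text
(no output)
```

View pics/g.png

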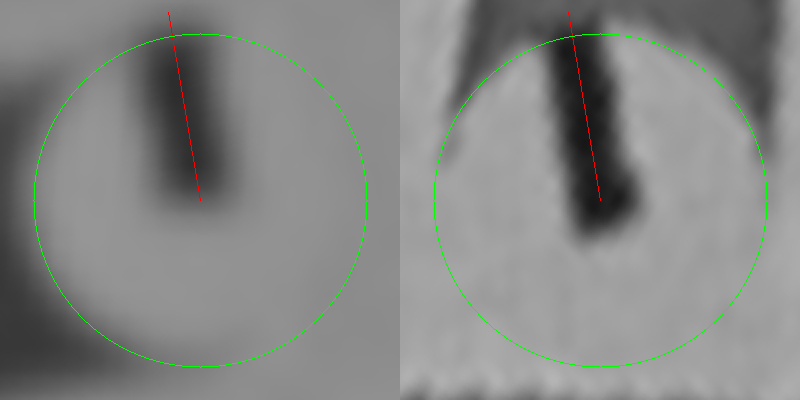

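>>> carry_out:
  moves:
    - [[0,0,6],[0,0.12,0],1]
    - [[0,0,6],[0,0,0],1]
    - [[0,0,6],[0,0,0],1]
    - [[0,0,0],[0,0,1.2],1]
    - [[0,0,0],[0,0,1.2],1]
    - [[0,0,0],[0,0,1.2],1]
    - [[0,0,0],[0,0,1.2],1]
    - [[0,0,0],[0,0,1.2],1]
    - [[0,0,0],[0,0,1.2],1]
    - [[0,0,0],[0,0,1.2],1]
    - [[0,0,0],[0,0,1.2],1]
    - [[0,0,0],[0,0,1.2],1]
    - [[0,0,0],[0,0,1.2],1]
    - [[0,0,0],[0,0,1.2],1]
    - [[0,0,0],[0,0,1.2],1]
    - [[0,0,0],[0,0,0],1]
  force: 25

```text
t: 5.2
position: [0.5331, -0.2563, 0.0592]
eef_rot: [0.997, 0.078, -0.001, -0.001]
wrist_force: [-0.7, -0.0, 0.2]
finger_gap: 0.0941
grasp_force: 0.0
```

```bash
python3 - <<'E'
from h import *
S=imaging.capture("scene"); cv2.imwrite("pics/s1.png",cv2.resize(S[200:400,60:300],(720,600)))
for q,z in(("tube_base",0),("tube_center",.0575)):
    for d in imaging.place_of("scene",q)[:1]: print(q,d["confidence"],atz("scene",d["xy"],z))
s=telemetry.get_state(); print(s["t"],s["position"],s["q"],R.from_quat(s["eef_rot"]).as_matrix().round(3).tolist(),s["wrist_force"])
E
```

```text
tube_base 0.84 [ 0.53558992 -0.25561469  0.        ]
tube_center 0.86 [ 0.52736817 -0.25796127  0.0575    ]
5.35 [ 0.53465718 -0.25744238  0.06183244] [-6.39654279e-01  2.84159076e-01  1.79480010e+00 -1.25357531e-07
  1.06183954e+00  7.75524139e-01] [[0.988, 0.155, 0.001], [0.155, -0.988, -0.0], [0.001, 0.001, -1.0]] [0.77894944 0.95185982 0.7952526 ]
```

View pics/s1.png

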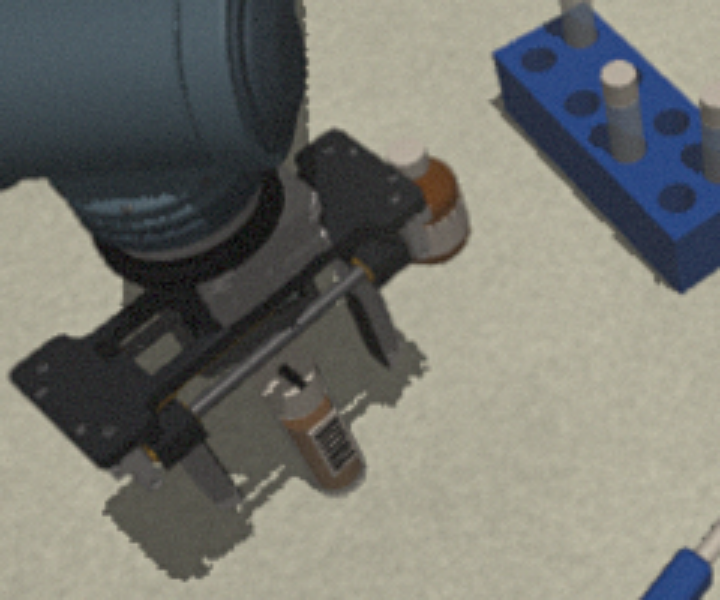

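The picture shows the open fingers straddling the tube, with the label at about (335, 445) facing +x. Now I'll close the gripper.

>>> carry_out:
  moves:
    - [[0,0,0],[0,0,0],-1]
    - [[0,0,0],[0,0,0],-1]
    - [[0,0,0],[0,0,0],-1]
    - [[0,0,0],[0,0,0],-1]
    - [[0,0,0],[0,0,0],-1]
    - [[0,0,0],[0,0,0],-1]
    - [[0,0,0],[0,0,0],-1]
    - [[0,0,0],[0,0,0],-1]
    - [[0,0,0],[0,0,0],-1]
    - [[0,0,0],[0,0,0],-1]

```text
t: 6.35
position: [0.5343, -0.2572, 0.0614]
eef_rot: [0.997, 0.078, -0.0, -0.0]
wrist_force: [0.2, -0.2, 0.5]
finger_gap: 0.0295
grasp_force: 25.0
```

>>> carry_out:
  moves:
    - [[0,0,0],[0,0,-0.7],-1]
    - [[0,0,0],[0,0,-0.7],-1]
    - [[0,0,0],[0,-0.7,0],-1]
    - [[0,0,0],[0,-0.7,0],-1]
    - [[0,0,-7],[0,0,0],-1]
    - [[0,0,-7],[0,0,0],-1]
    - [[0,0,-7],[0,0,0],-1]
    - [[0,0,-7],[0,0,0],-1]
    - [[0,0,-7],[0,0,0],-1]
    - [[0,0,-7],[0,0,0],-1]
    - [[0,0,-7],[0,0,0],-1]
    - [[0,0,-7],[0,0,0],-1]
    - [[0,0,-7],[0,0,0],-1]
    - [[0,0,-7],[0,0,0],-1]
    - [[0,0,-7],[0,0,0],-1]
    - [[0,0,-7],[0,0,0],-1]
    - [[0,0,-7],[0,0,0],-1]
    - [[0,0,-7],[0,0,0],-1]
    - [[0,0,-7],[0,0,0],-1]
    - [[0,0,-7],[0,0,0],-1]

```text
t: 8.35
position: [0.5318, -0.2425, 0.0751]
eef_rot: [0.491, 0.871, 0.0, -0.0]
wrist_force: [-0.8, 1.1, -1.1]
finger_gap: 0.0297
grasp_force: 25.0
```

>>> carry_out:
  moves:
    - [[0,0,-7.1],[0,0,0],-1]
    - [[0,0,-7.1],[0,0,0],-1]
    - [[0,0,-7.1],[0,0,0],-1]
    - [[0,0,-7.1],[0,0,0],-1]
    - [[0,0,-7.1],[0,0,0],-1]
    - [[0,0,-7.1],[0,0,0],-1]
    - [[0,0,-7.1],[0,0,0],-1]
    - [[0,0,-7.1],[0,0,0],-1]
    - [[0,0,0],[0,0,0],-1]
    - [[0,0,0],[0,0,0],-1]
    - [[0,0,0],[0,0,0],-1]

```text
t: 9.45
position: [0.532, -0.2431, 0.0753]
eef_rot: [0.021, 1.0, 0.0, -0.0]
wrist_force: [-0.3, 0.1, -1.5]
finger_gap: 0.0296
grasp_force: 25.0
```

```bash
python3 - <<'E'
from h import *
S=imaging.capture("scene");T=imaging.capture("top")
cv2.imwrite("pics/s2.png",np.hstack([cv2.resize(S[220:400,80:260],(400,400)),cv2.resize(T[180:330,400:550],(400,400))]))
for c in("scene","top"):
  for q,z in(("tube_base",.0145),("tube_center",.072)):
    for d in imaging.place_of(c,q)[:1]: print(q,d["confidence"],atz(c,d["xy"],z))
s=telemetry.get_state(); print(s["t"],s["position"],s["q"],R.from_quat(s["eef_rot"]).as_matrix().round(3).tolist(),s["wrist_force"],s["finger_gap"])
E
```

```text
tube_base 0.92 [ 0.53261856 -0.24547438  0.0145    ]
tube_center 0.59 [ 0.52638618 -0.24423928  0.072     ]
9.75 [ 0.53215688 -0.24332771  0.07544346] [-6.22516647e-01  2.47326966e-01  1.81122919e+00  3.28130170e-05
  1.08305792e+00 -2.15316532e+00] [[-0.999, 0.04, -0.0], [0.04, 0.999, 0.0], [0.0, 0.0, -1.0]] [ 0.99275129 -0.15218887 -0.5898374 ] 0.0296445830918868
```

View pics/s2.png

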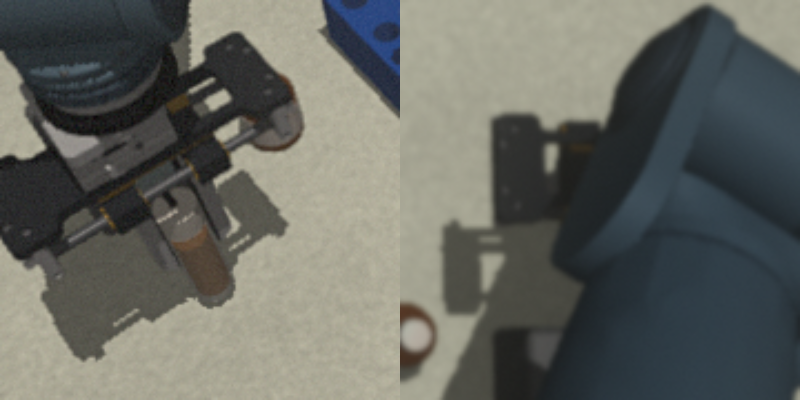

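The left view shows the tube gripped upright and the bare back facing the scene camera, so the label faces the window. I'll hold still for over a second, then lift.

>>> carry_out:
  moves:
    - [[0,0,0],[0,0,0],-1]
    - [[0,0,0],[0,0,0],-1]
    - [[0,0,0],[0,0,0],-1]
    - [[0,0,0],[0,0,0],-1]
    - [[0,0,0],[0,0,0],-1]
    - [[0,0,0],[0,0,0],-1]
    - [[0,0,0],[0,0,0],-1]
    - [[0,0,0],[0,0,0],-1]
    - [[0,0,0],[0,0,0],-1]
    - [[0,0,0],[0,0,0],-1]
    - [[0,0,0],[0,0,0],-1]
    - [[0,0,0],[0,0,0],-1]
    - [[0,0,0],[0,0,0],-1]
    - [[0,0,0],[0,0,0],-1]
    - [[0,0,0],[0,0,0],-1]

```text
t: 11.25
position: [0.5322, -0.2433, 0.0755]
eef_rot: [0.02, 1.0, 0.0, 0.0]
wrist_force: [-0.2, 0.2, -1.2]
finger_gap: 0.0298
grasp_force: 25.0
```

>>> carry_out:
  moves:
    - [[0,0,0],[0,0,-0.5],-1]
    - [[0,0,0],[0,0,-1],-1]
    - [[0,0,0],[0,0,-1],-1]
    - [[0,0,0],[0,0,-1],-1]
    - [[0,0,0],[0,0,-1],-1]
    - [[0,0,0],[0,0,-1],-1]
    - [[0,0,0],[0,0,-1],-1]
    - [[0,0,0],[0,0,-1],-1]
    - [[0,0,0],[0,0,-1],-1]
    - [[0,0,0],[0,0,-1],-1]
    - [[0,0,0],[0,0,-1],-1]
    - [[0,0,0],[0,0,-1],-1]
    - [[0,0,0],[0,0,-1],-1]
    - [[0,0,0],[0,0,-1],-1]
    - [[0,0,0],[0,0,-1],-1]
    - [[0,0,0],[0,0,-1],-1]
    - [[0,0,0],[0,0,-0.5],-1]
    - [[0,0,0],[0,0,0],-1]

```text
t: 13.05
position: [0.5326, -0.2436, 0.2365]
eef_rot: [0.02, 1.0, -0.0, 0.001]
wrist_force: [0.8, -1.6, -0.0]
finger_gap: 0.0298
grasp_force: 25.0
```

>>> carry_out:
  moves:
    - [[0,0,0],[0.1,0.7,0],-1]
    - [[0,0,0],[0.14,1.4,0],-1]
    - [[0,0,0],[0.14,1.4,0],-1]
    - [[0,0,0],[0.14,1.4,0],-1]
    - [[0,0,0],[0.14,1.4,0],-1]
    - [[0,0,0],[0.14,1.4,0],-1]
    - [[0,0,0],[0.14,1.4,0],-1]
    - [[0,0,0],[0.14,1.4,0],-1]
    - [[0,0,0],[0.14,1.4,0],-1]
    - [[0,0,0],[0.14,1.4,0],-1]
    - [[0,0,0],[0.14,1.4,0],-1]
    - [[0,0,0],[0.14,1.4,0],-1]
    - [[0,0,0],[0.14,1.4,0],-1]
    - [[0,0,0],[0.14,1.4,0],-1]
    - [[0,0,0],[0.14,1.4,0],-1]
    - [[0,0,0],[0.14,1.4,0],-1]
    - [[0,0,0],[0.14,1.4,0],-1]
    - [[0,0,0],[0.14,1.4,0],-1]

```text
t: 14.85
position: [0.517, 0.0036, 0.2355]
eef_rot: [0.02, 1.0, -0.0, 0.0]
wrist_force: [-0.0, 0.2, -1.5]
finger_gap: 0.0298
grasp_force: 25.0
```

>>> carry_out:
  moves:
    - [[0,0,0],[0.13,1.4,0],-1]
    - [[0,0,0],[0.13,1.4,0],-1]
    - [[0,0,0],[0.13,1.4,0],-1]
    - [[0,0,0],[0.13,1.4,0],-1]
    - [[0,0,0],[0.13,1.4,0],-1]
    - [[0,0,0],[0.13,1.4,0],-1]
    - [[0,0,0],[0.13,1.4,0],-1]
    - [[0,0,0],[0.13,1.4,0],-1]
    - [[0,0,0],[0.13,1.4,0],-1]
    - [[0,0,0],[0.13,1.4,0],-1]
    - [[0,0,0],[0.13,1.4,0],-1]
    - [[0,0,0],[0.13,1.4,0],-1]
    - [[0,0,0],[0.13,1.4,0],-1]
    - [[0,0,0],[0.13,1.4,0],-1]
    - [[0,0,0],[0.13,1.4,0],-1]
    - [[0,0,0],[0.13,1.3,0],-1]
    - [[0,0,0],[0.13,1.0,0],-1]
    - [[0,0,0],[0.1,0.6,0],-1]
    - [[0,0,0],[0,0,0],-1]
    - [[0,0,0],[0,0,0],-1]

```text
t: 16.85
position: [0.5036, 0.242, 0.2354]
eef_rot: [0.02, 1.0, -0.0, -0.0]
wrist_force: [-0.2, -0.6, -0.7]
finger_gap: 0.03
grasp_force: 25.0
```

```bash
python3 - <<'E'
from h import *
S=imaging.capture("scene");cv2.imwrite("pics/s3full.png",S)
cv2.imwrite("pics/s3.png",cv2.resize(S[80:260,260:500],(800,600)))
s=telemetry.get_state(); foot=s["position"][2]-.0614
for q,z in(("tube_base",foot),("tube_center",foot+.0575)):
    for d in imaging.place_of("scene",q)[:1]: print(q,d["xy"],d["confidence"],atz("scene",d["xy"],z))
s=telemetry.get_state(); print(s["t"],s["position"],s["q"],R.from_quat(s["eef_rot"]).as_matrix().round(3).tolist(),s["finger_gap"])
E
```

```text
tube_base [364.9, 141.4] 0.81 [0.49558265 0.23862313 0.17404483]
tube_center [151.8, 314.1] 0.63 [ 0.60235278 -0.26109152  0.23154483]
17.0 [0.50368364 0.2417628  0.23551634] [ 2.44629827e-01  6.81402677e-03  1.76371664e+00 -9.45646864e-05
  1.37097608e+00 -1.28561141e+00] [[-0.999, 0.041, 0.0], [0.041, 0.999, -0.0], [-0.0, -0.0, -1.0]] 0.02965354982101335
```

View pics/s3.png

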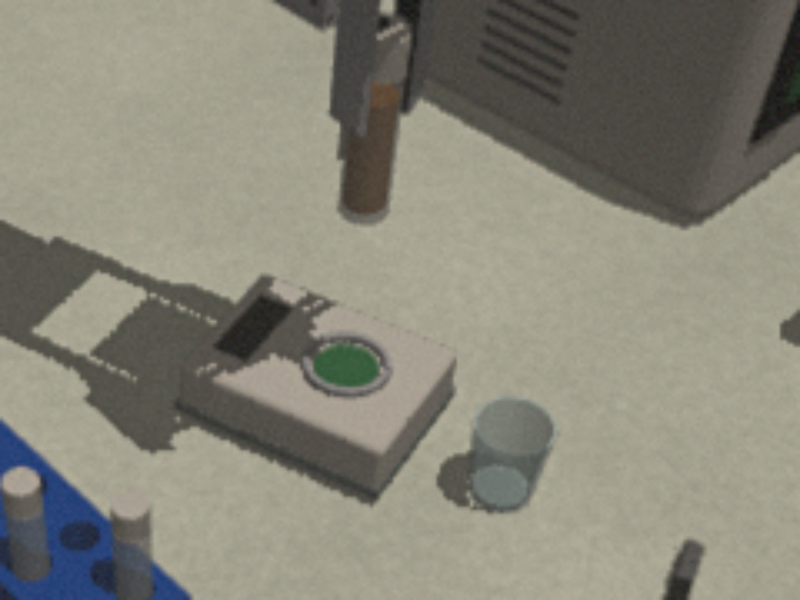

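The tube hangs upright above the reader, with its foot at crop (363, 205) and the glass at (346, 365). I'll descend most of the way and then check the centring.

>>> carry_out:
  moves:
    - [[0,0,0],[0,0,0.5],-1]
    - [[0,0,0],[0,0,0.8],-1]
    - [[0,0,0],[0,0,0.8],-1]
    - [[0,0,0],[0,0,0.8],-1]
    - [[0,0,0],[0,0,0.8],-1]
    - [[0,0,0],[0,0,0.8],-1]
    - [[0,0,0],[0,0,0.8],-1]
    - [[0,0,0],[0,0,0.8],-1]
    - [[0,0,0],[0,0,0.8],-1]
    - [[0,0,0],[0,0,0.8],-1]
    - [[0,0,0],[0,0,0.8],-1]
    - [[0,0,0],[0,0,0.8],-1]
    - [[0,0,0],[0,0,0.7],-1]
    - [[0,0,0],[0,0,0],-1]
    - [[0,0,0],[0,0,0],-1]

```text
t: 18.5
position: [0.5036, 0.2422, 0.1354]
eef_rot: [0.02, 1.0, -0.0, 0.0]
wrist_force: [0.1, -0.1, -0.2]
finger_gap: 0.0298
grasp_force: 25.0
```

```bash
python3 - <<'E'
from h import *
S=imaging.capture("scene"); c=[imaging.place_of("scene",q)[:1] for q in("tube_base","tube_center")]
s=telemetry.get_state(); p=s["position"]; f=p[2]-.0614; print(s["t"],p,f,R.from_quat(s["eef_rot"]).as_matrix().round(4)[:,2])
for d,z in zip(c,(f,f+.0575)): print([(e["xy"],e["confidence"],atz("scene",e["xy"],z)) for e in d])
x0,y0,k=310,130,6
v=cv2.resize(S[y0:y0+100,x0:x0+110],None,fx=k,fy=k,interpolation=cv2.INTER_CUBIC)
def ring(X,rad,col):
    pts=[(np.array(proj("scene",[X[0]+rad*np.cos(a),X[1]+rad*np.sin(a),X[2]]))-[x0,y0]+.5)*k for a in np.linspace(0,6.283,60)]
    cv2.polylines(v,[np.array(pts,np.int32)],True,col,1)
ring([p[0],p[1],f],.015,(0,0,255)); ring([p[0],p[1],f+.115],.015,(0,0,255)); ring([.5035,.242,.056],.029,(255,0,0)); ring([.5035,.242,.051],.021,(0,255,255))
cv2.imwrite("pics/s4.png",v)
E
```

```text
18.65 [0.50396404 0.24227177 0.13602483] 0.07462482881783722 [ 1.e-03  2.e-04 -1.e+00]
[([410.6, 228.1], 0.21, array([0.6538911 , 0.20976111, 0.07462483]))]
[([364.1, 156.7], 0.7, array([0.49301446, 0.24426154, 0.13212483]))]
```

View pics/s4.png

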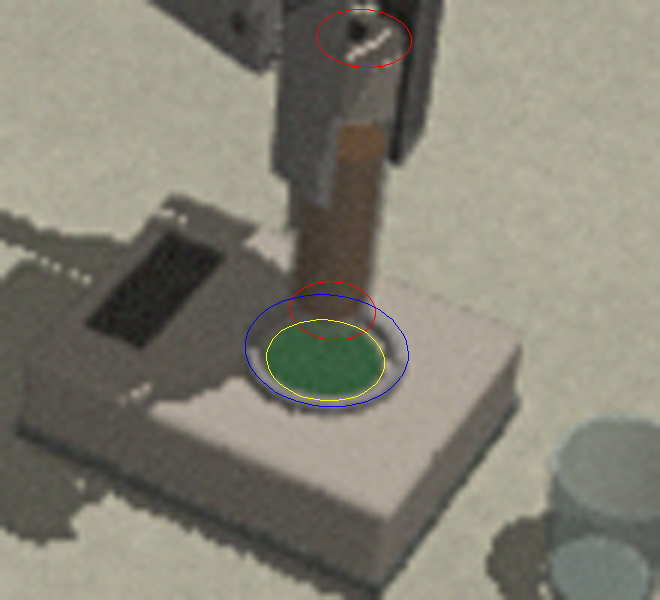

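```bash
python3 - <<'E'
from h import *
S=imaging.capture("scene"); P=telemetry.get_state()["position"]; A=cv2.imread("pics/s3full.png")
def panel(im,p,k=8):
    f=p[2]-.0614; c=np.round(proj("scene",[p[0],p[1],f])).astype(int); x0,y0=c-[25,22]
    v=cv2.resize(im[y0:y0+37,x0:x0+50],None,fx=k,fy=k,interpolation=cv2.INTER_CUBIC); raw=v.copy()
    for z,r in((f,.015),(f+.05,.015)):
        pts=[(np.array(proj("scene",[p[0]+r*np.cos(a),p[1]+r*np.sin(a),z]))-[x0,y0]+.5)*k for a in np.linspace(0,6.283,60)]
        cv2.polylines(v,[np.array(pts,np.int32)],True,(0,0,255),1)
    g=raw.astype(float)*1.7; return np.vstack([v,np.clip(g,0,255).astype(np.uint8)])
cv2.imwrite("pics/s5.png",np.hstack([panel(A,[.5037,.2419,.2355]),panel(S,[.5036,.2422,.1355])]))
print(P)
E
```

```text
[0.50391706 0.24225916 0.13597255]
```

View pics/s5.png

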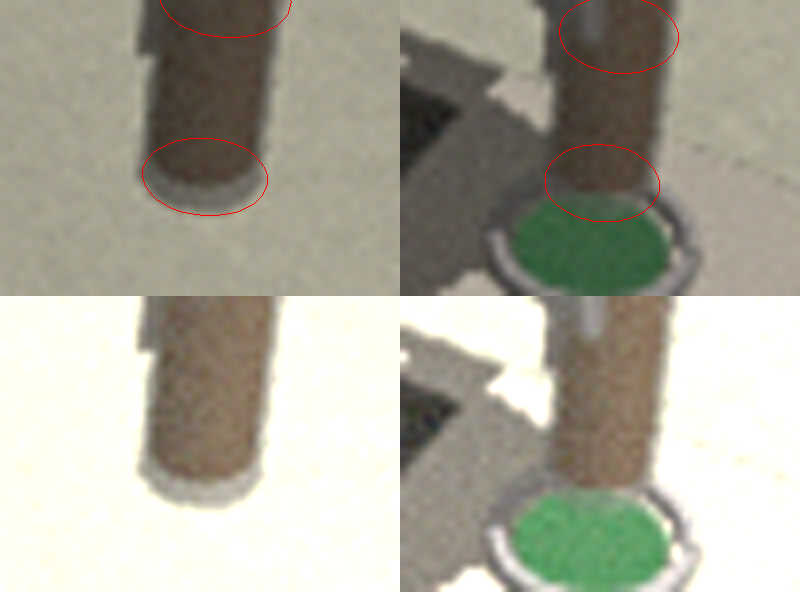

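The last picture shows the foot's pale rim within about 1.5 mm of the predicted circle. The transparent bottom explains the mismatch in the view before. Now the final descent.

>>> carry_out:
  moves:
    - [[0,0,0],[-0.05,0,0.2],-1]
    - [[0,0,0],[0,0,0.3],-1]
    - [[0,0,0],[0,0,0.3],-1]
    - [[0,0,0],[0,0,0.3],-1]
    - [[0,0,0],[0,0,0.2],-1]
    - [[0,0,0],[0,0,0],-1]
    - [[0,0,0],[0,0,0],-1]
    - [[0,0,0],[0,0,0],-1]
    - [[0,0,0],[0,0,0],-1]
    - [[0,0,0],[0,0,0],-1]
    - [[0,0,0],[0,0,0],-1]
    - [[0,0,0],[0,0,0],-1]
    - [[0,0,0],[0,0,0],-1]
    - [[0,0,0],[0,0,0],-1]
    - [[0,0,0],[0,0,0],-1]

```text
t: 20.2
position: [0.5041, 0.2421, 0.1225]
eef_rot: [0.02, 1.0, 0.0, 0.0]
wrist_force: [-0.6, -0.1, -0.3]
finger_gap: 0.0297
grasp_force: 25.0
```

```bash
python3 - <<'E'
from h import *
s=telemetry.get_state(); print(s["t"],s["position"],s["wrist_force"],s["finger_gap"],s["grasp_force"],abs(s["joint_vel"]).max())
if abs(s["position"][2]-.1227)<.002 and abs(s["position"][0]-.504)<.0025 and abs(s["position"][1]-.242)<.0025: print(workorder.hand_in())
E
```

```text
20.2 [0.50407341 0.24214761 0.12245808] [-0.55982102 -0.09618101 -0.2818622 ] 0.029705577044813258 24.99984160065651 0.0008695775200487365
the job is handed in; nothing more can be done
None
```

I handed the job in at 20.2 s: the label was turned to the scanner window and held still there for over a second, and the tube was lifted over the rack. It is now held upright and still about 1 cm above the centre of the reader glass, with the final height and centring taken from the arm's readings rather than a last picture.

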